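# Hang a tool bracket on the bench slatwall

## Task

Hang the loose steel tool bracket on the wooden slatwall stand: take it by its arm, tilt its front end up so that its top lip goes into the middle of the stand's groove, then rotate the arm down. The sprung bumpers push it back out, so press the arm down with a steady, moderate force (never over about 30 N, do not ram it) until the latch catches the stud on its back, and let go: it must stay hanging upright and square, its tongue down on the groove's floor. Leave the tape roll, wax block and matchbox where they are.

Things in the scene. Friction and masses are not known exactly. Their poses are not given: they have to be found in the camera images.
- bracket: Loose plain steel bracket, 0.26 kg, standing on the table, arm level. Origin: bottom middle of its back face; +x out of its back (into the stand when hung), z up, y across. mm: plate x -5 to 0, y +-25, z 0 to 76; arm = upright flat bar x -95 to -5, y +-6, z 0 to 40, its nose (x -95 to -83) up to z 54. Tongue on the plate's top: z 72 to 76, back to x 11.5, 50 wide, ending in the upturned lip.
- lip (a point): Middle of the top edge of the bracket's upturned lip, at (9.5, 0, 103) mm in the bracket's frame. The lip is x 7.5 to 11.5, z 72 to 103 mm, 50 mm wide. The 7.5 mm gap between lip and plate takes the stand's 5 mm upper slat.
- grip (a point): Good grasp point on the bracket's arm, at (-45, 0, 26) mm in the bracket's frame; the fingers close across 12 mm (y). Taken with the fingers leaning some 25 degrees forward (tips towards its back plate), they point about straight down when the bracket is tilted for the groove.
- stud (a point): Middle of the stud's head, low on the bracket's back, at (10.5, 0, 14) mm in its frame. The head is 10 mm wide (y), z 7 to 21 mm, with a round nose (to x 15.5) and flat shoulders at x 7.5, on a 4 mm neck.
- slat_panel: Wooden slatwall stand, fixed, rigid, 200 mm wide, 170 tall, 35 deep; its 8 mm thick foot stands out 15 mm. Origin: at table height under the middle of its face (x = 0); +x into the stand, z up. A groove crosses the face, ends closed: mouth z 112 to 138 mm; inside it is 30 deep, floor z 112, roof z 150. The lip must come up behind the upper slat (x 0 to 5, z 138 to 170). The lower slat's face is at x 2.
- groove (a point): Front edge of the groove's floor, middle, at (0, 0, 112) mm in the stand's frame. The lip goes in only with the bracket's front end up 25 degrees or more. At 35 degrees, bring the bracket's point (0, 0, 72) 17 mm before the face and 1 above the floor, then in and up: 13, 6.5; 9, 11; 6, 11; then lower its front: 4, 8 at 24 degrees; 3, 6.5 at 16; 2.5, 5.5 at 12; all with some 2 mm to spare.
- home (a point): Point at (-2.5, 0, 40) mm in the stand's frame where the bracket's origin lies when it hangs fully home, latched and let go: the axes of bracket and stand agree, the tongue is on the groove's floor, the plate leans on the two rubber bumpers, 4.5 mm clear of the lower slat.
- latch (a point): Latch in a 30 mm wide recess, at (5, 0, 54) mm in the stand's frame: two sprung bolts, 6 mm apart, and 2 bumpers beside it. Let go unlatched, the bracket stays front up 5 to 8 degrees. To latch, the stud must be pushed 3 mm or more past its home place (front 3 degrees below level; a hard stop comes 1.5 mm later): takes 17 to 20 N down on the arm 58 mm before its back. Over 30 N strains it. Stud within 2 mm of y = 0.
- tape_roll: Blue roll of tape lying flat, 67 mm across, 19 mm high; a bystander. Origin: centre of its underside.
- wax_block: Yellow block of wax, 43 x 64 x 26 mm; a bystander. Origin: centre of its underside.
- matchbox: Matchbox, 36 x 53 x 15 mm; a bystander. Origin: centre of its underside.
Mind the look-alikes: they are no part of the job. Of the things that look like the bracket, the larger one is meant.

How it is judged:
On the way:
1. the bracket's lip is inside the groove, with the bracket tilted front end up (x of lip in the frame of slat_panel between 0.007 and 0.032 m and z of lip in the frame of slat_panel between 0.114 and 0.152 m and y of lip in the frame of slat_panel between -0.03 and 0.03 m and angle between the z axis of bracket and the z axis of slat_panel, either way round above 0.2 rad), for 0.1 s.
At the end, for the whole second after the job is handed in: The bracket hangs fully home, latched and let go: its origin within 4 mm of the home point, upright (within 0.04 rad) and square (0.05 rad) to the stand, at rest, the lip behind the upper slat (distance between bracket and home below 0.004 m and angle between the z axis of bracket and the z axis of slat_panel, either way round below 0.04 rad and angle between the y axis of bracket and the y axis of slat_panel, either way round below 0.05 rad and linear speed of bracket below 0.02 m/s); the robot touches nothing.
It fails at once if the bracket is forced: the contact forces between bracket and stand add up to more than 90 N (a push on the arm of about 35 N) (contact force between bracket and slat_panel above 90 N).
It fails at once if the tape roll is moved by more than 15 mm (distance of tape_roll from where it was at the start of the episode above 0.015 m).
It fails at once if the wax block is moved by more than 15 mm (distance of wax_block from where it was at the start of the episode above 0.015 m).
It fails at once if the matchbox is moved by more than 15 mm (distance of matchbox from where it was at the start of the episode above 0.015 m).
It also fails if it takes over 48 s, if anything falls off the work surface, if the arm or the gripper's body presses on something with over 40 N, if the wrist force passes 120 N, or if a joint passes its speed limit or range.

## Robot

A 6-joint arm with a two-finger parallel gripper is mounted at the origin on a cart in front of the work surface, level with it; the furniture and walls round the work are solid. World frame = base frame: x ahead of the robot, y to its left, z up, the work surface at z = 0. Lengths are in m, angles in rad, forces in N, time in s.
With the tool pointing down it reaches from about 0.425 to 0.95 m from the base axis. Payload 3.5 kg.
Tool frame: the origin (TCP) lies between the finger pads; the fingertips stand 25 mm ahead of it and the grasp point (between the pads) lies 6 mm ahead of it (ctrl.finger_overhang is the distance from the TCP to the fingertips, in m); x points along the fingers, y is the direction in which the jaws open and shut, and the axes are right-handed (so a half turn about x gives the same grasp; the last joint's range is limited). The gripper opens to 85 mm and grips with 20 to 120 N. Pads are 22 mm wide; open, the fingers measure 114 mm over their backs; the gripper's body (76 mm by 85 mm) begins 54 mm behind the grasp point. The pads swing forward as they close: fully open they stand 13 mm farther back than shut.
Start: joints at [-1.428, 0.286, 1.577, -0, 1.279, -0.15], TCP at [0.195, -0.646, 0.256] pointing down, gripper open.
Joint ranges: [-2.77, 2.77], [-0.9, 2.22], [0.21, 2.48], [-1.53, 4.67], [0.24, 2.81], [-2.84, 2.84]. Speed limits (rad/s): [2.79, 2.79, 3.14, 3.14, 3.14, 3.14].

## Interface

Orientations are given as a unit quaternion [x, y, z, w].
In Python, from plant import ctrl gives the robot as it stands.
- The arm moves only by the tool play_rows, never from a script. Its argument "targets" is a list of rows, each an object with "delta_pos": the shift along the world's x, y, z normalised to -1 to 1, where 1 is 1000 mm, a list of three; "delta_rot": the turn, a rotation vector about the world's x, y, z normalised to -1 to 1, where 1 is pi rad, a list of three; "claw": the finger opening in mm, from 0 to 85.4. In form: [{"delta_pos": [tx, ty, tz], "delta_rot": [wx, wy, wz], "claw": claw}, ...]. A call has 1 to 20 rows; each row is the pose to reach, as a shift and turn from the pose measured when the call began, turning the shorter way round; what a row does not reach only later rows make up. A row lasts 1/12 s, in which the tool goes at most 41.7 mm and 7.16 degrees, less where a joint would pass 70% of its speed; a pose out of reach is approached as far as the arm can. A call with a number of a shift or a turn outside -1 to 1 is refused whole. A call with a gripper value outside its range is refused whole. The fingers move at their own pace and stop on an object; "newtons" is the grip in N (left out, the last holds). Time passes only in rows, so rows that repeat a pose let the fingers close. It gives the time, the measured TCP pose, the force and the opening at its end, in the units of the state.
- ctrl.get_state(): the state, without advancing time (a new reading comes with each control period).
- ctrl.read_camera(name): name is "scene" or "top"; returns the picture (420x560x3 uint8, blue, green, red); there is no depth.
- ctrl.calibration(name): a dict with "fx", "fy", "cx", "cy" (pixels), "camera_from_world" (4x4, takes a point from world to camera coordinates). Camera axes: x right, y down, z forward; pixel columns grow to the right and rows downward; lengths in m; the calibration is good to about 2 mm. A picture is of the moment at which its call begins. calibration takes no time and is no camera call.
- ctrl.sign_off(): hands the job in, once; it reports no verdict.
The state is a dict: "time": time; "qpos": joint angles; "dq": joint speeds; "joint_efforts": joint torques, N m; "eef_pos": TCP position; "tcp_rot": TCP orientation; "contact_force": force on the tool from outside, world axes, zero at the start; "wrist_torque": the same for the moment, N m; "opening": opening from 0.0 (shut) to 1.0 (fully open).
Only numpy, scipy, OpenCV 4.12 (cv2) and the standard library are available. Lean on these libraries where they do the work, as an engineer would, in place of code of your own. Each camera call takes 0.05 s, during which the arm holds its last target. There are 200 camera calls.

## Working session

There is one attempt and no reset: what is moved stays moved. The work goes in short steps, Python scripts to look and compute and a tool call to move; the robot and the scene stay as the last step left them, time stands still between calls to the robot, and variables do not carry over. Pictures are saved under pics/ and viewed, about 8 in all and at most 12, crops included, and the job is handed in when it is done.

Besides the shell and the picture viewer there is one more tool, called after ">>>" as name([rows], argument=value, ...), one row to a line, values as JSON. play_rows: Moves the arm, as the interface text tells. Its arguments: {"type":"object","properties":{"targets":{"type":"array"},"newtons":{"type":"number"}},"required":["targets"]}

```bash
mkdir -p pics; ls; python3 - <<'E'
from plant import ctrl
import cv2,numpy as np
np.set_printoptions(precision=4,suppress=True)
for n in("scene","top"):
    cv2.imwrite(f"pics/{n}0.png",ctrl.read_camera(n)); c=ctrl.calibration(n); print(n,c["fx"],c["fy"],c["cx"],c["cy"]);print(np.array(c["camera_from_world"]))
print(ctrl.get_state(),ctrl.finger_overhang)
E
```

```text
pics
scene 442.91499268772634 442.91499268772634 284.3890896556456 201.39802106578796
[[-0.8849 -0.4658 -0.0096  0.5239]
 [-0.3012  0.5876 -0.751   0.1833]
 [ 0.3554 -0.6617 -0.6602  0.7811]
 [ 0.      0.      0.      1.    ]]
top 393.95221388244374 393.95221388244374 284.4212471219458 204.52715759737174
[[-0.0166 -0.9994  0.0317  0.0843]
 [-0.9899  0.0119 -0.1412  0.5506]
 [ 0.1407 -0.0337 -0.9895  0.8586]
 [ 0.      0.      0.      1.    ]]
{'time': 0.1, 'qpos': array([-1.428 ,  0.2871,  1.578 , -0.    ,  1.2786, -0.15  ]), 'dq': array([-0.0003, -0.0018, -0.0044,  0.0004,  0.0013, -0.001 ]), 'joint_efforts': array([  0.0007, -40.7298, -29.3698,  -0.0001,   0.0034,   0.    ]), 'eef_pos': array([ 0.1948, -0.6457,  0.2551]), 'tcp_rot': array([-0.6995, -0.1039,  0.6995, -0.1024]), 'contact_force': array([0.3113, 0.0985, 0.5176]), 'wrist_torque': array([-0.0057,  0.0325,  0.0304]), 'opening': 0.9982069643879883} 0.025
```

View pics/scene0.png

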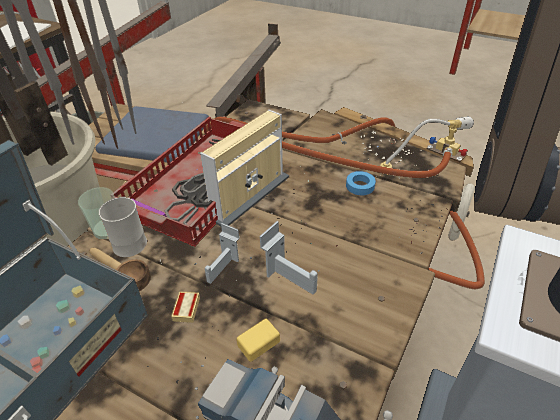

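View pics/top0.png

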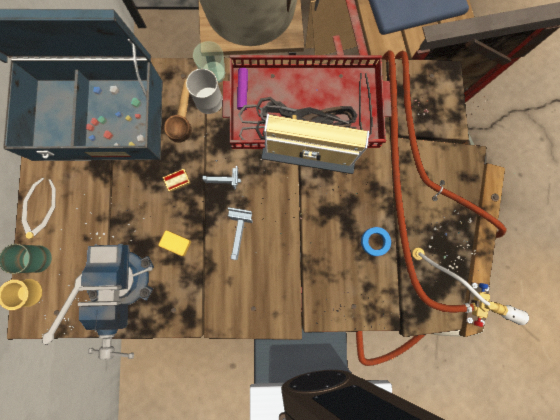

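Candidates for the bracket: A at scene (288,262) / top (239,232), and B at scene (228,248) / top (220,180). A looks larger, so I'll check it in one close crop.

```bash
python3 - <<'E'
import cv2,numpy as np
t=cv2.imread("pics/top0.png");s=cv2.imread("pics/scene0.png")
a=cv2.resize(t[105:270,195:375],None,fx=4.4,fy=3.6*4.4/3.6,interpolation=cv2.INTER_CUBIC)[:600]
b=cv2.resize(s[100:300,195:330],None,fx=3,fy=3,interpolation=cv2.INTER_CUBIC)
cv2.imwrite("pics/c1.png",cv2.resize(t[110:262,195:371],None,fx=3.9,fy=3.9,interpolation=cv2.INTER_CUBIC))
cv2.imwrite("pics/c2.png",cv2.resize(s[100:300,195:330],None,fx=3,fy=3,interpolation=cv2.INTER_CUBIC))
E
```

```text
(no output)
```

View pics/c1.png

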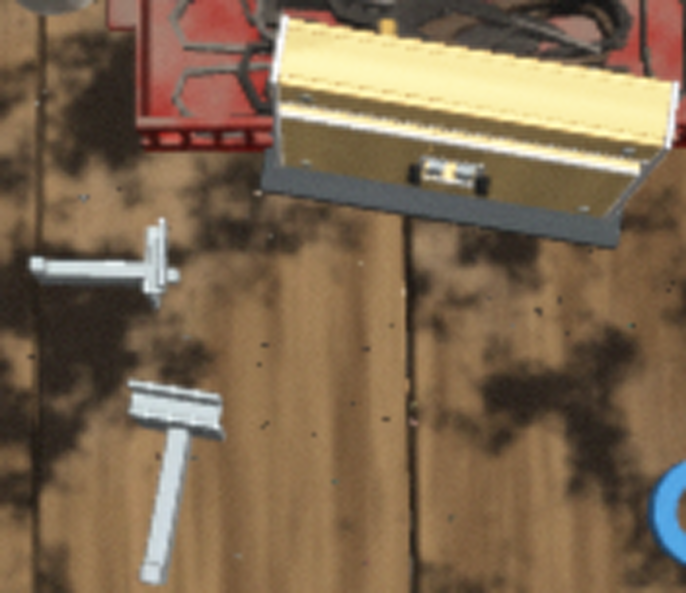

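View pics/c2.png

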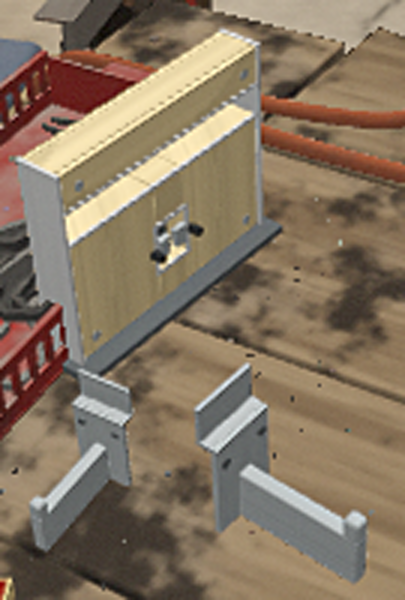

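A is the larger bracket (B is clearly smaller). I'll take one zoomed view for exact corners.

```bash
python3 - <<'E'
import cv2,numpy as np
s=cv2.imread("pics/scene0.png")
im=np.zeros((600,800,3),np.uint8)
f=lambda r,k:cv2.resize(r,None,fx=k,fy=k,interpolation=cv2.INTER_CUBIC)
a=f(s[106:226,198:288],4.9);b=f(s[218:298,258:322],5.5)
im[:a.shape[0],:a.shape[1]]=a;im[:b.shape[0],445:445+b.shape[1]]=b
cv2.imwrite("pics/c3.png",im);print(a.shape,b.shape)
E
```

```text
(588, 441, 3) (440, 352, 3)
```

View pics/c3.png

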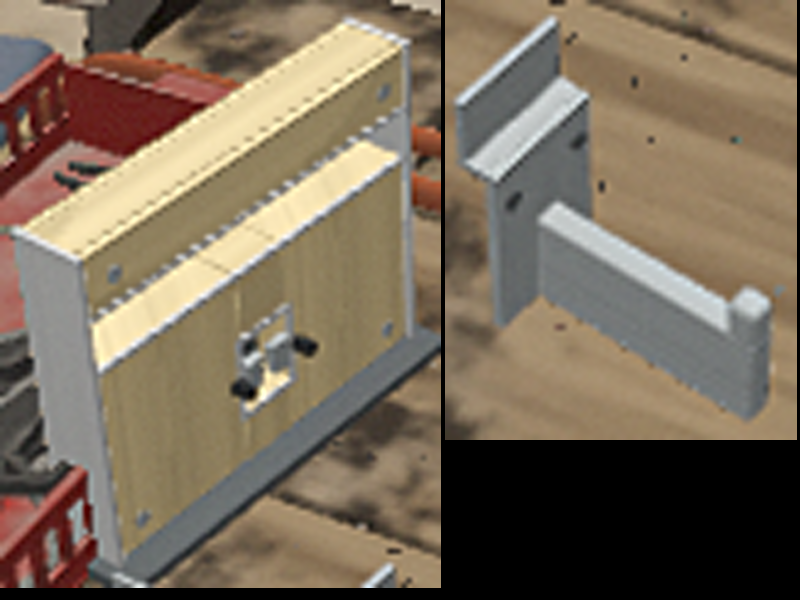

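```bash
cat > h.py <<'E'
from plant import ctrl
import numpy as np
from scipy.optimize import least_squares
from scipy.spatial.transform import Rotation as R
np.set_printoptions(precision=4,suppress=True)
def proj(n,P):
    c=ctrl.calibration(n);M=np.array(c["camera_from_world"])
    q=P@M[:3,:3].T+M[:3,3]; return q[:,:2]/q[:,2:]*[c["fx"],c["fy"]]+[c["cx"],c["cy"]]
def world(p,P): return R.from_euler('z',p[2]).apply(np.array(P)/1000)+[p[0],p[1],p[3] if len(p)>3 else 0]
def fit(obs,p0):  # obs: list (cam, model mm, px)
    def res(p): return np.concatenate([(proj(n,world(p,[m]))[0]-u) for n,m,u in obs])
    r=least_squares(res,p0,loss='soft_l1'); return r.x,res(r.x).reshape(-1,2)
E
cat > fit0.py <<'E'
from h import *
T=lambda u,v:np.array([195+(u+.5)/3.9-.5,110+(v+.5)/3.9-.5])
S=lambda u,v:np.array([198+(u+.5)/4.9-.5,106+(v+.5)/4.9-.5])
B=lambda u,v:np.array([258+(u-444.5)/5.5-.5,218+(v+.5)/5.5-.5])
st=[("scene",m,S(*u)) for m,u in [((35,100,170),(14,231)),((0,100,170),(83,263)),((0,-100,170),(409,42)),((35,-100,170),(348,20)),((0,100,8),(123,560)),((0,-100,8),(412,337))]]
st+=[("top",m,T(*u)) for m,u in [((35,100,170),(283,15)),((35,-100,170),(680,82)),((-15,100,8),(262,189)),((-15,-100,8),(617,243))]]
br=[("scene",m,B(*u)) for m,u in [((9.5,25,103),(460,100)),((9.5,-25,103),(556,19)),((-5,25,76),(497,180)),((-5,-25,76),(588,97)),((-5,25,0),(498,326)),((-95,6,0),(751,420)),((-95,-6,0),(769,405)),((-5,6,40),(541,215)),((-89,0,54),(752,299))]]
br+=[("top",m,T(*u)) for m,u in [((11.5,25,103),(130,381)),((11.5,-25,103),(221,395)),((-95,6,54),(140,580)),((-95,-6,54),(162,582))]]
for o,p0 in((st,[.65,0,-.1]),(br,[.4,.1,-.1])):
    p,r=fit(o,p0);print(p,np.degrees(p[2]));print(r)
    for n in("scene","top"):print(n,fit([x for x in o if x[0]==n],p0)[0])
E
python3 fit0.py
```

```text
[ 0.6625  0.0159 -0.1812] -10.38155232507778
[[ 0.3774 -1.4329]
 [-0.7474 -1.4832]
 [-1.1433  0.2857]
 [-1.2017 -0.186 ]
 [-0.1674  0.0554]
 [-0.6574 -0.2776]
 [ 2.2194  1.0756]
 [-1.0812  0.7155]
 [ 4.4681  1.1251]
 [-4.0621  1.2917]]
scene [ 0.6604  0.017  -0.1857]
top [ 0.6648  0.0169 -0.1792]
[ 0.5224  0.1741 -0.1758] -10.070241208252245
[[-0.7087  0.12  ]
 [-0.3341 -0.9269]
 [-0.4735 -0.1926]
 [ 0.3155 -1.1766]
 [ 0.8018  0.6254]
 [-0.2353  0.7364]
 [ 0.2624 -0.7969]
 [-1.2276  0.5786]
 [-0.2352 -0.0986]
 [ 0.2306 -0.0583]
 [ 0.4524  0.1969]
 [-0.0073  1.0901]
 [-0.2121  1.4585]]
scene [ 0.5219  0.1739 -0.1809]
top [ 0.5239  0.1745 -0.1697]
```

```bash
sed -i 's/(-15,100,8)/(-15,110,8)/;s/(-15,-100,8)/(-15,-110,8)/' fit0.py; python3 fit0.py | grep -v '^ *\[\[\|^ \['
cat >> h.py <<'E'
def brpose(bp,yaw,th): # bracket rotation, front up th deg
    return R.from_euler('z',yaw)*R.from_euler('y',np.radians(th))
LEAN=25
def tool_in_br(sgn): # columns x=fingers,y=jaw
    d=np.array([np.sin(np.radians(LEAN)),0,-np.cos(np.radians(LEAN))]);y=np.array([0,sgn,0.])
    return R.from_matrix(np.column_stack([d,y,np.cross(d,y)]))
def row(p,Rt,s=None):
    s=s or ctrl.get_state();w=(Rt*R.from_quat(s["tcp_rot"]).inv()).as_rotvec()/np.pi
    return np.round(np.array(p)-s["eef_pos"],4),np.round(w,4)
E
python3 - <<'E'
from h import *
s=ctrl.get_state();M=R.from_quat(s["tcp_rot"]).as_matrix();print(M)
az=np.degrees(np.arctan2(M[1,1],M[0,1]));print("yaz",az,"rel q1",az-np.degrees(-1.428))
bp=np.array([.5226,.1741,0]);yaw=-.177
Rb=brpose(0,yaw,0)
for sg in(1,-1):
    Rt=Rb*tool_in_br(sg)
    g=bp+Rb.apply([-.045,0,.027]);d=Rt.apply([1,0,0])
    print(sg,"grasp tcp",g-.006*d,"pre",g-.076*d,row(g-.076*d,Rt),row(g-.006*d,Rt))
E
```

```text
[ 0.6624  0.0161 -0.1802] -10.327233955554084
scene [ 0.6604  0.017  -0.1857]
[[-0.0003  0.2887 -0.9574]
 [ 0.0022 -0.9574 -0.2887]
 [-1.     -0.0022 -0.0003]]
yaz -73.22274352300228 rel q1 8.59562962167928
1 grasp tcp [0.4758 0.1825 0.0324] pre [0.4467 0.1877 0.0959] (array([ 0.2519,  0.8334, -0.1592]), array([-0.1896, -0.0119,  0.8328])) (array([ 0.281 ,  0.8282, -0.2226]), array([-0.1896, -0.0119,  0.8328]))
-1 grasp tcp [0.4758 0.1825 0.0324] pre [0.4467 0.1877 0.0959] (array([ 0.2519,  0.8334, -0.1592]), array([ 0.0074, -0.1399, -0.1473])) (array([ 0.281 ,  0.8282, -0.2226]), array([ 0.0074, -0.1399, -0.1473]))Traceback (most recent call last):
  File "fit0.py", line 11, in <module>
    for n in("scene","top"):print(n,fit([x for x in o if x[0]==n],p0)[0])
                                    ~~~^^^^^^^^^^^^^^^^^^^^^^^^^^^^^^
  File "h.py", line 12, in fit
    r=least_squares(res,p0,loss='soft_l1'); return r.x,res(r.x).reshape(-1,2)
    return func(*args, **kwargs)
    result = trf(vector_fun.fun, vector_fun.jac, x0, f0, J0, lb, ub, ftol, xtol,
                 gtol, max_nfev, x_s
[... 943 characters left out ...]
= [f_eval - f0 for f_eval in f_evals]
                                    ^^^^^^^
    f = np.atleast_1d(self.fun(x, *self.args, **self.kwargs))
                      ~~~~~~~~^^^^^^^^^^^^^^^^^^^^^^^^^^^^^^
    return np.atleast_1d(self.fun(x))
                         ~~~~~~~~^^^
    return self.f(x, *self.args, **self.kwargs)
           ~~~~~~^^^^^^^^^^^^^^^^^^^^^^^^^^^^^^
  File "h.py", line 11, in res
    def res(p): return np.concatenate([(proj(n,world(p,[m]))[0]-u) for n,m,u in obs])
                                        ~~~~^^^^^^^^^^^^^^^^
  File "h.py", line 7, in proj
    c=ctrl.calibration(n);M=np.array(c["camera_from_world"])
ValueError: time passes only in moves, steps and waits
```

>>> play_rows([
  {"delta_pos":[0.031,0.04,0.002],"delta_rot":[0,0,0.035],"claw":60},
  {"delta_pos":[0.061,0.08,0.003],"delta_rot":[0,0,0.07],"claw":60},
  {"delta_pos":[0.092,0.12,0.005],"delta_rot":[0,0,0.105],"claw":60},
  {"delta_pos":[0.122,0.16,0.007],"delta_rot":[0,0,0.14],"claw":60},
  {"delta_pos":[0.153,0.2,0.009],"delta_rot":[0,0,0.175],"claw":60},
  {"delta_pos":[0.183,0.24,0.01],"delta_rot":[0,0,0.21],"claw":60},
  {"delta_pos":[0.214,0.28,0.012],"delta_rot":[0,0,0.245],"claw":60},
  {"delta_pos":[0.244,0.32,0.015],"delta_rot":[0,0,0.28],"claw":60},
  {"delta_pos":[0.275,0.36,0.015],"delta_rot":[0,0,0.315],"claw":60},
  {"delta_pos":[0.305,0.4,0.015],"delta_rot":[0,0,0.35],"claw":60},
  {"delta_pos":[0.305,0.44,0.015],"delta_rot":[0,0,0.385],"claw":60},
  {"delta_pos":[0.305,0.48,0.015],"delta_rot":[0,0,0.42],"claw":60},
  {"delta_pos":[0.305,0.52,0.015],"delta_rot":[0,0,0.455],"claw":60},
  {"delta_pos":[0.305,0.56,0.015],"delta_rot":[0,0,0.49],"claw":60},
  {"delta_pos":[0.305,0.6,0.015],"delta_rot":[0,0,0.525],"claw":60},
  {"delta_pos":[0.305,0.64,0.015],"delta_rot":[0,0,0.56],"claw":60},
], newtons=60)

```text
time: 1.43
eef_pos: [0.4961, -0.0701, 0.2695]
tcp_rot: [0.364, 0.606, -0.365, 0.605]
contact_force: [1.5, -1.6, 0.4]
opening: 0.703
```

```bash
cat > g.py <<'E'
from h import *
bp=np.array([.5226,.1741,0]);yaw=-.177
Rb=brpose(0,yaw,0);Rt=Rb*tool_in_br(1)
g=bp+Rb.apply([-.045,0,.027]);d=Rt.apply([1,0,0])
for k in(.086,.036,.006): print(k,*row(g-k*d,Rt))
s=ctrl.get_state();print(s["time"],s["eef_pos"],s["qpos"],s["opening"],s["contact_force"])
E
python3 g.py
```

```text
0.086 [-0.0536  0.2586 -0.1646] [-0.0843 -0.1167  0.2842]
0.036 [-0.0328  0.2548 -0.2099] [-0.0843 -0.1167  0.2842]
0.006 [-0.0203  0.2526 -0.2371] [-0.0843 -0.1167  0.2842]
1.4333 [ 0.4961 -0.0701  0.2695] [-0.3427 -0.1138  1.9805 -0.0013  1.2772 -0.8289] 0.7028606743552891 [ 1.5498 -1.566   0.3519]
```

>>> play_rows([
  {"delta_pos":[-0.007,0.035,0],"delta_rot":[-0.011,-0.015,0.036],"claw":60},
  {"delta_pos":[-0.014,0.07,-0.01],"delta_rot":[-0.021,-0.029,0.071],"claw":60},
  {"delta_pos":[-0.021,0.105,-0.02],"delta_rot":[-0.032,-0.044,0.107],"claw":60},
  {"delta_pos":[-0.028,0.14,-0.03],"delta_rot":[-0.042,-0.058,0.142],"claw":60},
  {"delta_pos":[-0.036,0.175,-0.04],"delta_rot":[-0.053,-0.073,0.178],"claw":60},
  {"delta_pos":[-0.043,0.21,-0.05],"delta_rot":[-0.063,-0.088,0.213],"claw":60},
  {"delta_pos":[-0.05,0.245,-0.06],"delta_rot":[-0.074,-0.102,0.249],"claw":60},
  {"delta_pos":[-0.054,0.2586,-0.08],"delta_rot":[-0.0843,-0.1167,0.2842],"claw":60},
  {"delta_pos":[-0.054,0.2586,-0.11],"delta_rot":[-0.0843,-0.1167,0.2842],"claw":60},
  {"delta_pos":[-0.0536,0.2586,-0.14],"delta_rot":[-0.0843,-0.1167,0.2842],"claw":50},
  {"delta_pos":[-0.0536,0.2586,-0.1646],"delta_rot":[-0.0843,-0.1167,0.2842],"claw":50},
  {"delta_pos":[-0.0536,0.2586,-0.1646],"delta_rot":[-0.0843,-0.1167,0.2842],"claw":50},
  {"delta_pos":[-0.0536,0.2586,-0.1646],"delta_rot":[-0.0843,-0.1167,0.2842],"claw":50},
])

```text
time: 2.52
eef_pos: [0.4412, 0.1881, 0.1034]
tcp_rot: [0.047, 0.537, -0.075, 0.839]
contact_force: [-0.5, -0.2, 0.2]
opening: 0.585
```

```bash
python3 g.py; python3 - <<'E'
from plant import ctrl
import cv2,numpy as np
f=lambda r,k:cv2.resize(r,None,fx=k,fy=k,interpolation=cv2.INTER_CUBIC)
a=f(ctrl.read_camera("scene")[180:310,220:350],3);b=f(ctrl.read_camera("top")[140:270,180:310],3)
cv2.imwrite("pics/p1.png",np.hstack([a,b]))
E
```

```text
0.086 [0.0013 0.0003 0.0015] [ 0.0005 -0.0013 -0.0001]
0.036 [ 0.0221 -0.0034 -0.0438] [ 0.0005 -0.0013 -0.0001]
0.006 [ 0.0346 -0.0057 -0.071 ] [ 0.0005 -0.0013 -0.0001]
2.5167 [0.4412 0.1881 0.1034] [ 0.2796 -0.0947  2.3415 -0.3753  0.5337 -0.8252] 0.5854774252663196 [-0.5396 -0.2058  0.1914]
```

View pics/p1.png

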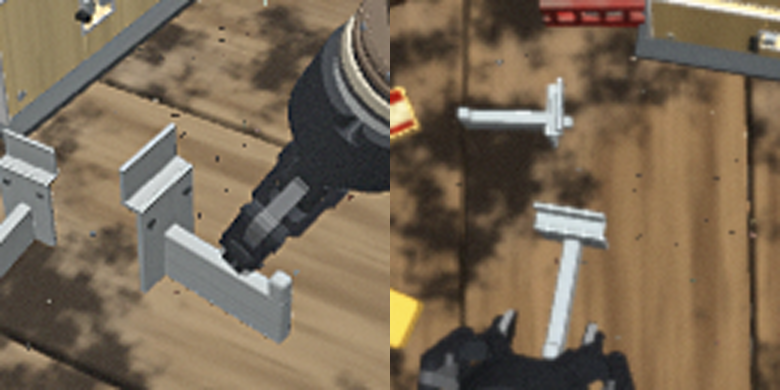

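The picture shows the open fingers straddling the larger bracket's arm, roughly centred (finger tips at about (508,325) and (592,330), arm between at (560,330)). Descending and closing.

>>> play_rows([
  {"delta_pos":[0.011,-0.002,-0.022],"delta_rot":[0,-0.001,0],"claw":50},
  {"delta_pos":[0.022,-0.0034,-0.044],"delta_rot":[0,-0.001,0],"claw":50},
  {"delta_pos":[0.028,-0.0045,-0.058],"delta_rot":[0,-0.001,0],"claw":50},
  {"delta_pos":[0.0346,-0.0057,-0.071],"delta_rot":[0,-0.001,0],"claw":50},
  {"delta_pos":[0.0346,-0.0057,-0.071],"delta_rot":[0,-0.001,0],"claw":40},
  {"delta_pos":[0.0346,-0.0057,-0.071],"delta_rot":[0,-0.001,0],"claw":20},
  {"delta_pos":[0.0346,-0.0057,-0.071],"delta_rot":[0,-0.001,0],"claw":0},
  {"delta_pos":[0.0346,-0.0057,-0.071],"delta_rot":[0,-0.001,0],"claw":0},
  {"delta_pos":[0.0346,-0.0057,-0.071],"delta_rot":[0,-0.001,0],"claw":0},
  {"delta_pos":[0.0346,-0.0057,-0.071],"delta_rot":[0,-0.001,0],"claw":0},
  {"delta_pos":[0.0346,-0.0057,-0.071],"delta_rot":[0,-0.001,0],"claw":0},
  {"delta_pos":[0.0346,-0.0057,-0.071],"delta_rot":[0,-0.001,0],"claw":0},
], newtons=80)

```text
time: 3.62
eef_pos: [0.4794, 0.1833, 0.0378]
tcp_rot: [0.048, 0.531, -0.074, 0.842]
contact_force: [-3.0, -0.5, 8.1]
opening: 0.125
```

```bash
python3 g.py
```

```text
0.086 [-0.0368  0.0051  0.0671] [-0.0002  0.0029 -0.    ]
0.036 [-0.016   0.0014  0.0218] [-0.0002  0.0029 -0.    ]
0.006 [-0.0035 -0.0008 -0.0054] [-0.0002  0.0029 -0.    ]
3.6167 [0.4794 0.1833 0.0378] [ 0.2445  0.1222  2.2878 -0.512   0.3636 -0.7019] 0.12503806720009034 [-2.9872 -0.4958  8.0789]
```

>>> play_rows([
  {"delta_pos":[0,0,0.01],"delta_rot":[0,0,0],"claw":0},
  {"delta_pos":[0,0,0.03],"delta_rot":[0,0,0],"claw":0},
  {"delta_pos":[0,0,0.06],"delta_rot":[0,0,0],"claw":0},
  {"delta_pos":[0,0,0.09],"delta_rot":[0,0,0],"claw":0},
  {"delta_pos":[0,0,0.09],"delta_rot":[0,0,0],"claw":0},
  {"delta_pos":[0,0,0.09],"delta_rot":[0,0,0],"claw":0},
  {"delta_pos":[0,0,0.09],"delta_rot":[0,0,0],"claw":0},
])

```text
time: 4.2
eef_pos: [0.4778, 0.183, 0.1264]
tcp_rot: [0.048, 0.533, -0.074, 0.842]
contact_force: [-0.7, -0.0, -4.2]
opening: 0.126
```

```bash
python3 - <<'E'
from h import *
import cv2
s=ctrl.get_state();print(s["time"],s["eef_pos"],s["tcp_rot"],s["opening"],s["contact_force"])
f=lambda r,k:cv2.resize(r,None,fx=k,fy=k,interpolation=cv2.INTER_CUBIC)
A=ctrl.read_camera("scene");B=ctrl.read_camera("top");cv2.imwrite("pics/s2.png",A);cv2.imwrite("pics/t2.png",B)
# predicted pixels of the bracket assuming held at grasp pose
bp=np.array([.5226,.1741,0]);Rb=brpose(0,-.177,0)
Rg=R.from_quat([0.048,0.531,-0.074,0.842]);pg=np.array([.4794,.1833,.0378])
Rc=R.from_quat(s["tcp_rot"]);m=np.array([[9.5,25,103],[9.5,-25,103],[-5,25,76],[-5,25,0],[-95,6,0],[-89,0,54]])/1000
W=Rc.apply(Rg.inv().apply(Rb.apply(m)+bp-pg))+s["eef_pos"]
for n in("scene","top"):print(n,proj(n,W))
x=f(A[160:290,240:330],4.4)
y=f(B[165:275,215:290],4.4)
im=np.zeros((600,800,3),np.uint8);im[:x.shape[0],:x.shape[1]]=x;im[:y.shape[0],420:420+y.shape[1]]=y
cv2.imwrite("pics/p2.png",im)
E
```

```text
4.2 [0.4778 0.183  0.1264] [ 0.0479  0.5326 -0.0745  0.8417] 0.12610890013104037 [-0.7457 -0.0138 -4.1846]
scene [[257.7647 197.6647]
 [277.1131 182.1576]
 [265.3548 213.6309]
 [267.1275 245.4552]
 [315.5662 262.6501]
 [315.7774 236.5984]]
top [[222.9704 202.571 ]
 [249.3253 206.9201]
 [223.3169 211.9589]
 [227.6888 216.4479]
 [228.8564 260.0902]
 [229.4472 257.4032]]
```

View pics/p2.png

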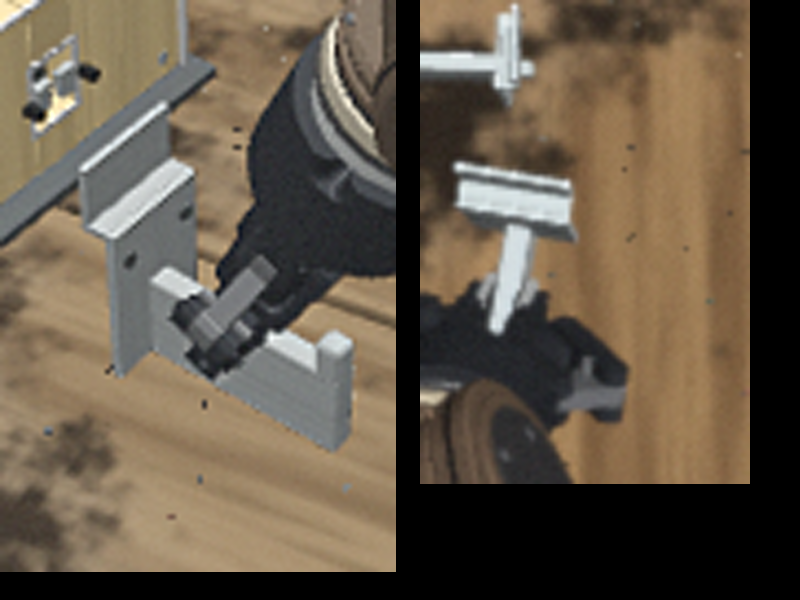

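The pose predicted from the grasp matches the picture within about 1 px (lip left at scene (258,198), nose top (316,237)), so the bracket is held squarely. Next I'll plan the approach.

```bash
cat > ins.py <<'E'
from h import *
import sys
S=np.array([.6624,.0161,0.]);SY=-.181
bp=np.array([.5226,.1741,0]);Rb=brpose(0,-.177,0)
Rg=R.from_quat([0.048,0.531,-0.074,0.842]);pg=np.array([.4794,.1833,.0378])
Rtb=Rb.inv()*Rg; ptb=Rb.inv().apply(pg-bp)   # tool in bracket
def tgt(x,z,th,y=0):  # bracket point (0,0,72) at stand x mm, z mm above floor
    Rn=R.from_euler('z',SY)*R.from_euler('y',np.radians(th))
    P=S+R.from_euler('z',SY).apply(np.array([x,y,112+z])/1000)
    o=P-Rn.apply([0,0,.072]); return o+Rn.apply(ptb),Rn*Rtb
def now():
    s=ctrl.get_state();Rn=R.from_quat(s["tcp_rot"])*Rtb.inv();o=s["eef_pos"]-Rn.apply(ptb)
    Z=R.from_euler('z',-SY);q=Z.apply(o+Rn.apply([0,0,.072])-S)*1000-[0,0,112]
    return q,(Z*Rn).as_euler('ZYX',degrees=True)
if __name__=="__main__":
    s=ctrl.get_state();print("Pt",*now(),"F",s["contact_force"],"T",s["wrist_torque"],s["time"])
    for a in sys.argv[1:]:
        v=[float(k) for k in a.split(",")];print(a,*[x.tolist() for x in row(*tgt(*v),s)])
E
python3 ins.py -100,60,20 -90,40,35 -60,5,35 -40,1,35 -25,1,35; sed -n 1,1p /dev/null
```

```text
Pt [-167.6803  129.4882   47.2033] [ 0.2068  0.2784 -0.115 ] F [-0.2073  0.0324 -3.3556] T [0.0836 0.4674 0.0132] 4.3
-100,60,20 [0.0346, -0.1377, 0.0297] [0.0202, 0.1077, -0.0013]
-90,40,35 [0.0419, -0.1391, 0.0241] [0.035, 0.1897, -0.0013]
-60,5,35 [0.0714, -0.1445, -0.0109] [0.035, 0.1897, -0.0013]
-40,1,35 [0.0911, -0.1481, -0.0149] [0.035, 0.1897, -0.0013]
-25,1,35 [0.1058, -0.1508, -0.0149] [0.035, 0.1897, -0.0013]
```

>>> play_rows([
  {"delta_pos":[0.004,-0.02,0.015],"delta_rot":[0.002,0.012,0],"claw":0},
  {"delta_pos":[0.01,-0.045,0.025],"delta_rot":[0.006,0.03,0],"claw":0},
  {"delta_pos":[0.017,-0.07,0.03],"delta_rot":[0.01,0.05,0],"claw":0},
  {"delta_pos":[0.023,-0.095,0.03],"delta_rot":[0.014,0.07,-0.001],"claw":0},
  {"delta_pos":[0.03,-0.12,0.03],"delta_rot":[0.017,0.09,-0.001],"claw":0},
  {"delta_pos":[0.0346,-0.1377,0.03],"delta_rot":[0.02,0.1077,-0.001],"claw":0},
  {"delta_pos":[0.037,-0.138,0.028],"delta_rot":[0.025,0.135,-0.001],"claw":0},
  {"delta_pos":[0.04,-0.139,0.026],"delta_rot":[0.03,0.162,-0.001],"claw":0},
  {"delta_pos":[0.042,-0.139,0.024],"delta_rot":[0.035,0.19,-0.001],"claw":0},
  {"delta_pos":[0.052,-0.141,0.012],"delta_rot":[0.035,0.19,-0.001],"claw":0},
  {"delta_pos":[0.062,-0.143,0],"delta_rot":[0.035,0.19,-0.001],"claw":0},
  {"delta_pos":[0.0714,-0.1445,-0.011],"delta_rot":[0.035,0.19,-0.001],"claw":0},
  {"delta_pos":[0.0714,-0.1445,-0.011],"delta_rot":[0.035,0.19,-0.001],"claw":0},
  {"delta_pos":[0.0714,-0.1445,-0.011],"delta_rot":[0.035,0.19,-0.001],"claw":0},
  {"delta_pos":[0.0714,-0.1445,-0.011],"delta_rot":[0.035,0.19,-0.001],"claw":0},
])

```text
time: 5.55
eef_pos: [0.5481, 0.0384, 0.1133]
tcp_rot: [0.07, 0.761, -0.058, 0.643]
contact_force: [-0.0, -1.1, -2.4]
opening: 0.13
```

```bash
python3 - <<'E'
from ins import *
import cv2
A=ctrl.read_camera("scene");B=ctrl.read_camera("top");cv2.imwrite("pics/s3.png",A);cv2.imwrite("pics/t3.png",B)
f=lambda r,k:cv2.resize(r,None,fx=k,fy=k,interpolation=cv2.INTER_CUBIC)
x=f(A[105:230,195:290],4.2);y=f(B[110:190,255:375],3.3)
im=np.zeros((600,800,3),np.uint8);im[:x.shape[0],:x.shape[1]]=x;im[:y.shape[0],402:402+y.shape[1]]=y[:,:398]
cv2.imwrite("pics/p3.png",im)
s=ctrl.get_state();Rn=R.from_quat(s["tcp_rot"])*Rtb.inv();o=s["eef_pos"]-Rn.apply(ptb)
W=o+Rn.apply(np.array([[9.5,25,103],[9.5,-25,103],[-5,25,76],[-5,-25,76]])/1000)
for n in("scene","top"):
    q=proj(n,W); print(n,((q-[195,105]+.5)*4.2-.5 if n=="scene" else (q-[255,110]+.5)*3.3-.5+[402,0]).tolist())
print(s["qpos"])
E
python3 ins.py -30,1,35 -17,1,35 -13,6.5,35 -9,11,35 -6,11,35
```

```text
scene [[252.30405279117645, 232.8328213978845], [319.0698262558102, 185.05287606964393], [297.578926611019, 277.1762923180169], [363.1556967174112, 227.77011294915647]]
top [[550.1515842282276, 161.35645385797332], [629.1789879055424, 174.68298141497473], [541.8215920043939, 208.58135675849368], [619.9206821663237, 221.72758640277604]]
[-0.1196  0.2538  1.9023  0.0133  1.1513 -1.5161]
Pt [-60.2207   0.1233   5.1067] [ 0.0699 35.0376  0.004 ] F [ 0.2719  1.6181 -3.1395] T [-0.0032 -0.1221 -0.0011] 5.65
-30,1,35 [0.0297, -0.0055, -0.0041] [-0.0001, -0.0002, -0.0004]
-17,1,35 [0.0425, -0.0078, -0.0041] [-0.0001, -0.0002, -0.0004]
-13,6.5,35 [0.0464, -0.0086, 0.0014] [-0.0001, -0.0002, -0.0004]
-9,11,35 [0.0504, -0.0093, 0.0059] [-0.0001, -0.0002, -0.0004]
-6,11,35 [0.0533, -0.0098, 0.0059] [-0.0001, -0.0002, -0.0004]
```

View pics/p3.png

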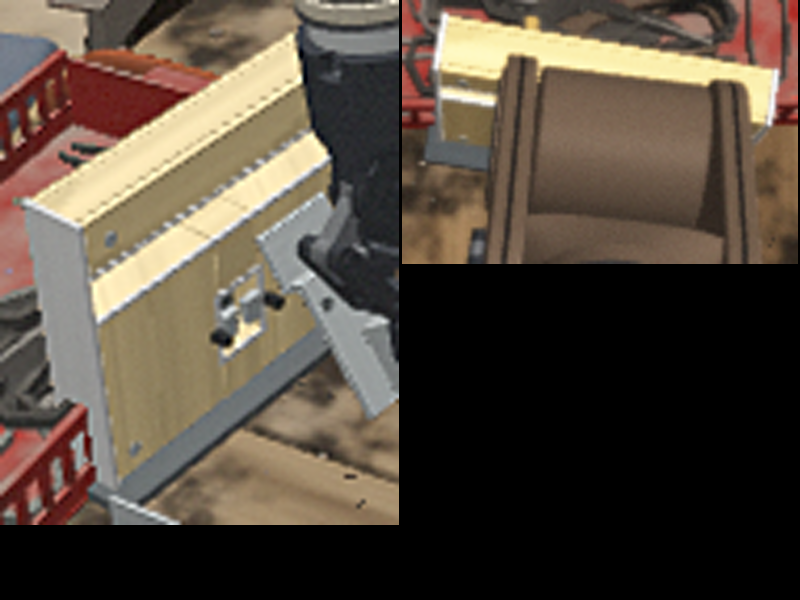

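Lip corner is seen at crop (257,240) against the predicted (252,233), the same small offset as the stand's own corners, so the relative position agrees to about 1 mm. Going in.

>>> play_rows([
  {"delta_pos":[0.015,-0.0028,-0.002],"delta_rot":[0,0,0],"claw":0},
  {"delta_pos":[0.025,-0.0047,-0.004],"delta_rot":[0,0,0],"claw":0},
  {"delta_pos":[0.034,-0.0063,-0.004],"delta_rot":[0,0,0],"claw":0},
  {"delta_pos":[0.0425,-0.0078,-0.004],"delta_rot":[0,0,0],"claw":0},
  {"delta_pos":[0.0425,-0.0078,-0.004],"delta_rot":[0,0,0],"claw":0},
  {"delta_pos":[0.0425,-0.0078,-0.004],"delta_rot":[0,0,0],"claw":0},
])

```text
time: 6.15
eef_pos: [0.5914, 0.0305, 0.1106]
tcp_rot: [0.07, 0.76, -0.058, 0.643]
contact_force: [0.5, 0.5, -3.5]
opening: 0.125
```

```bash
python3 ins.py -13,6.5,35 -9,11,35 -6,11,35
```

```text
Pt [-16.6205   0.0317   1.2592] [ 0.0628 35.0391  0.0032] F [ 0.5053  0.4673 -3.5182] T [ 0.0176 -0.1252  0.0146] 6.15
-13,6.5,35 [0.0036, -0.0006, 0.0052] [-0.0001, -0.0002, -0.0003]
-9,11,35 [0.0075, -0.0013, 0.0097] [-0.0001, -0.0002, -0.0003]
-6,11,35 [0.0105, -0.0019, 0.0097] [-0.0001, -0.0002, -0.0003]
```

No contact. Continue in and up.

>>> play_rows([
  {"delta_pos":[0.0018,-0.0003,0.0026],"delta_rot":[0,0,0],"claw":0},
  {"delta_pos":[0.0036,-0.0006,0.0052],"delta_rot":[0,0,0],"claw":0},
  {"delta_pos":[0.0055,-0.001,0.0075],"delta_rot":[0,0,0],"claw":0},
  {"delta_pos":[0.0075,-0.0013,0.0097],"delta_rot":[0,0,0],"claw":0},
  {"delta_pos":[0.0075,-0.0013,0.0097],"delta_rot":[0,0,0],"claw":0},
  {"delta_pos":[0.0075,-0.0013,0.0097],"delta_rot":[0,0,0],"claw":0},
])

```text
time: 6.65
eef_pos: [0.5992, 0.0292, 0.1207]
tcp_rot: [0.07, 0.76, -0.058, 0.644]
contact_force: [0.4, 0.6, -3.4]
opening: 0.126
```

```bash
python3 ins.py -6,11,35 -4,8,24 -3,6.5,16 -2.5,5.5,12
```

```text
Pt [-8.7842  0.1332 11.3737] [ 0.0635 35.0029  0.0047] F [ 0.3825  0.6005 -3.3605] T [-0.0697 -0.1438  0.0432] 6.65
-6,11,35 [0.0027, -0.0006, -0.0004] [-0.0, -0.0, -0.0003]
-4,8,24 [0.0062, -0.0012, -0.014] [-0.011, -0.0601, -0.0003]
-3,6.5,16 [0.0095, -0.0018, -0.0229] [-0.019, -0.1039, -0.0003]
-2.5,5.5,12 [0.0116, -0.0022, -0.0275] [-0.023, -0.1257, -0.0003]
```

>>> play_rows([
  {"delta_pos":[0.0014,-0.0003,-0.0002],"delta_rot":[0,0,0],"claw":0},
  {"delta_pos":[0.0027,-0.0006,-0.0004],"delta_rot":[0,0,0],"claw":0},
  {"delta_pos":[0.0027,-0.0006,-0.0004],"delta_rot":[0,0,0],"claw":0},
  {"delta_pos":[0.0036,-0.0008,-0.0038],"delta_rot":[-0.003,-0.015,0],"claw":0},
  {"delta_pos":[0.0045,-0.0009,-0.0072],"delta_rot":[-0.0055,-0.03,0],"claw":0},
  {"delta_pos":[0.0053,-0.001,-0.0106],"delta_rot":[-0.008,-0.045,0],"claw":0},
  {"delta_pos":[0.0062,-0.0012,-0.014],"delta_rot":[-0.011,-0.06,0],"claw":0},
  {"delta_pos":[0.0062,-0.0012,-0.014],"delta_rot":[-0.011,-0.06,0],"claw":0},
  {"delta_pos":[0.0062,-0.0012,-0.014],"delta_rot":[-0.011,-0.06,0],"claw":0},
])

```text
time: 7.4
eef_pos: [0.6046, 0.0282, 0.1064]
tcp_rot: [0.064, 0.696, -0.064, 0.713]
contact_force: [0.8, -0.7, -3.1]
opening: 0.127
```

```bash
python3 ins.py -3,6.5,16 -2.5,5.5,12 -2.5,3,9; python3 - <<'E'
from ins import *
import cv2
A=ctrl.read_camera("scene");cv2.imwrite("pics/s4.png",A)
cv2.imwrite("pics/p4.png",cv2.resize(A[105:230,195:325],None,fx=4.8,fy=4.8,interpolation=cv2.INTER_CUBIC))
E
```

```text
Pt [-4.7676  0.1005  7.4969] [ 0.0613 24.1627 -0.0136] F [ 0.8479 -0.6979 -3.0684] T [0.0767 0.0659 0.0237] 7.4
-3,6.5,16 [0.0041, -0.0008, -0.0086] [-0.0081, -0.0446, -0.0004]
-2.5,5.5,12 [0.0061, -0.0012, -0.0131] [-0.0121, -0.0665, -0.0004]
-2.5,3,9 [0.0075, -0.0014, -0.0182] [-0.015, -0.0829, -0.0004]
```

View pics/p4.png

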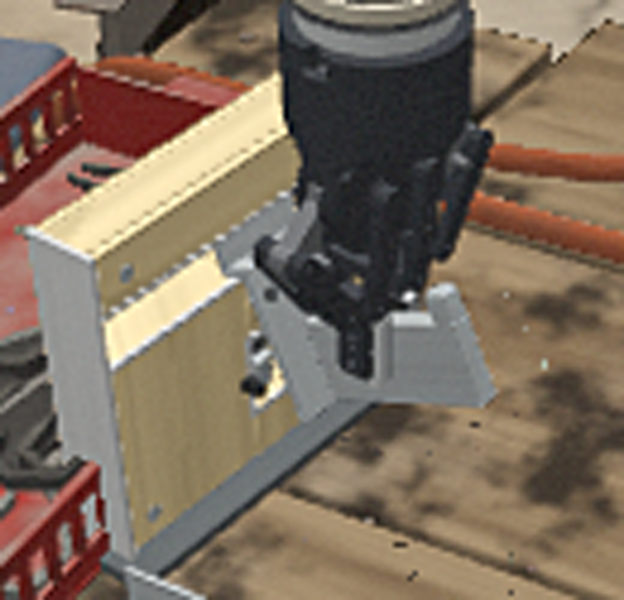

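The lip is in the groove behind the upper slat (tongue's left edge at crop (217,237)) with no contact force. Lowering the front.

>>> play_rows([
  {"delta_pos":[0.0014,-0.0003,-0.0028],"delta_rot":[-0.0027,-0.015,0],"claw":0},
  {"delta_pos":[0.0028,-0.0005,-0.0057],"delta_rot":[-0.0054,-0.03,0],"claw":0},
  {"delta_pos":[0.0041,-0.0008,-0.0086],"delta_rot":[-0.0081,-0.0446,0],"claw":0},
  {"delta_pos":[0.0051,-0.001,-0.0108],"delta_rot":[-0.01,-0.055,0],"claw":0},
  {"delta_pos":[0.0061,-0.0012,-0.0131],"delta_rot":[-0.012,-0.0665,0],"claw":0},
  {"delta_pos":[0.0061,-0.0012,-0.0131],"delta_rot":[-0.012,-0.0665,0],"claw":0},
  {"delta_pos":[0.0061,-0.0012,-0.0131],"delta_rot":[-0.012,-0.0665,0],"claw":0},
])

```text
time: 8.03
eef_pos: [0.6113, 0.0268, 0.0937]
tcp_rot: [0.057, 0.617, -0.07, 0.782]
contact_force: [-0.1, -0.7, -2.0]
opening: 0.126
```

```bash
python3 ins.py -2.5,3,10 -2.5,1.5,8.5 -2.5,0.3,7.5
```

```text
Pt [-1.914  -0.0555  5.9187] [ 0.0555 12.043   0.0057] F [-0.078  -0.7438 -2.0336] T [0.065  0.246  0.0158] 8.0333
-2.5,3,10 [0.0003, 0.0, -0.0047] [-0.0021, -0.0112, -0.0003]
-2.5,1.5,8.5 [0.001, -0.0001, -0.0075] [-0.0036, -0.0194, -0.0003]
-2.5,0.3,7.5 [0.0015, -0.0002, -0.0095] [-0.0046, -0.0248, -0.0003]
```

>>> play_rows([
  {"delta_pos":[0.0001,0,-0.0023],"delta_rot":[-0.001,-0.0056,0],"claw":0},
  {"delta_pos":[0.0003,0,-0.0047],"delta_rot":[-0.0021,-0.0112,0],"claw":0},
  {"delta_pos":[0.0007,0,-0.0061],"delta_rot":[-0.0029,-0.015,0],"claw":0},
  {"delta_pos":[0.001,0,-0.0075],"delta_rot":[-0.0036,-0.0194,0],"claw":0},
  {"delta_pos":[0.001,0,-0.0075],"delta_rot":[-0.0036,-0.0194,0],"claw":0},
  {"delta_pos":[0.001,0,-0.0075],"delta_rot":[-0.0036,-0.0194,0],"claw":0},
])

```text
time: 8.53
eef_pos: [0.6124, 0.0267, 0.0864]
tcp_rot: [0.054, 0.592, -0.072, 0.801]
contact_force: [-0.9, -1.2, -2.5]
opening: 0.123
```

```bash
python3 ins.py -2.5,0.3,7.5 -2.5,-0.5,7
```

```text
Pt [-2.3348 -0.025   1.7604] [ 0.0385  8.4828 -0.0097] F [-0.884  -1.2364 -2.4527] T [-0.1871  0.3117 -0.1201] 8.5333
-2.5,0.3,7.5 [0.0003, 0.0, -0.0023] [-0.0009, -0.0054, -0.0002]
-2.5,-0.5,7 [0.0006, -0.0, -0.0035] [-0.0014, -0.0081, -0.0002]
```

>>> play_rows([
  {"delta_pos":[0.0002,0,-0.0012],"delta_rot":[-0.0005,-0.0027,0],"claw":0},
  {"delta_pos":[0.0003,0,-0.0023],"delta_rot":[-0.0009,-0.0054,0],"claw":0},
  {"delta_pos":[0.0003,0,-0.0023],"delta_rot":[-0.0009,-0.0054,0],"claw":0},
  {"delta_pos":[0.0003,0,-0.0023],"delta_rot":[-0.0009,-0.0054,0],"claw":0},
])

```text
time: 8.87
eef_pos: [0.6133, 0.0265, 0.085]
tcp_rot: [0.054, 0.584, -0.072, 0.806]
contact_force: [-2.4, -0.6, 3.1]
opening: 0.121
```

```bash
python3 ins.py  -2.5,-0.5,7  -2.5,-0.8,6
```

```text
Pt [-1.9935 -0.0082  1.2288] [0.0357 7.3971 0.0092] F [-2.3631 -0.5599  3.0935] T [-0.2325  0.3054 -0.2151] 8.8667
-2.5,-0.5,7 [-0.0003, 0.0001, -0.0021] [-0.0004, -0.0022, -0.0002]
-2.5,-0.8,6 [0.0002, -0.0, -0.0032] [-0.0014, -0.0076, -0.0002]
```

>>> play_rows([
  {"delta_pos":[0,0,0],"delta_rot":[0,0,0],"claw":15},
  {"delta_pos":[0,0,0],"delta_rot":[0,0,0],"claw":20},
  {"delta_pos":[0,0,0],"delta_rot":[0,0,0],"claw":30},
  {"delta_pos":[0,0,0],"delta_rot":[0,0,0],"claw":40},
  {"delta_pos":[0,0,0],"delta_rot":[0,0,0],"claw":40},
  {"delta_pos":[0,0,0],"delta_rot":[0,0,0],"claw":40},
  {"delta_pos":[-0.003,0.0005,0.01],"delta_rot":[0,0,0],"claw":40},
  {"delta_pos":[-0.009,0.0015,0.03],"delta_rot":[0,0,0],"claw":40},
  {"delta_pos":[-0.018,0.003,0.06],"delta_rot":[0,0,0],"claw":40},
  {"delta_pos":[-0.05,0.005,0.09],"delta_rot":[0,0,0],"claw":40},
  {"delta_pos":[-0.09,0.008,0.11],"delta_rot":[0,0,0],"claw":20},
  {"delta_pos":[-0.12,0.008,0.12],"delta_rot":[0,0,0],"claw":0},
  {"delta_pos":[-0.15,0.01,0.13],"delta_rot":[0,0,0],"claw":0},
  {"delta_pos":[-0.15,0.01,0.13],"delta_rot":[0,0,0],"claw":0},
  {"delta_pos":[-0.15,0.01,0.13],"delta_rot":[0,0,0],"claw":0},
])

```text
time: 10.12
eef_pos: [0.4628, 0.0367, 0.2169]
tcp_rot: [0.054, 0.583, -0.072, 0.808]
contact_force: [0.6, -0.2, 0.5]
opening: 0.003
```

```bash
python3 - <<'E'
from ins import *
import cv2
A=ctrl.read_camera("scene");B=ctrl.read_camera("top");cv2.imwrite("pics/s5.png",A);cv2.imwrite("pics/t5.png",B)
f=lambda r,k:cv2.resize(r,None,fx=k,fy=k,interpolation=cv2.INTER_CUBIC)
x=f(A[105:235,195:310],4);y=f(B[105:225,255:375],3.2)
im=np.zeros((600,850,3),np.uint8);im[:x.shape[0],:x.shape[1]]=x;im[:y.shape[0],462:462+y.shape[1]]=y
cv2.imwrite("pics/p5.png",im[:540,:800]);print(ctrl.get_state()["time"])
E
```

```text
10.2167
```

View pics/p5.png

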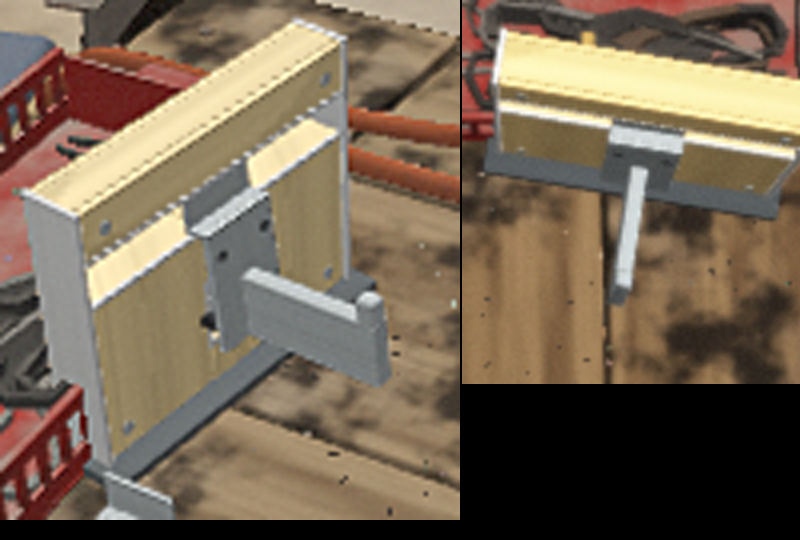

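```bash
cat > press.py <<'E'
from ins import *
X=lambda u,v:np.array([195+(u+.5)/4-.5,105+(v+.5)/4-.5]); T=lambda u,v:np.array([255+(u-461.5)/3.2-.5,105+(v+.5)/3.2-.5])
stand=[("scene",(0,100,170),X(79,218)),("scene",(0,-100,170),X(346,40)),("scene",(35,100,170),X(23,192)),("scene",(35,-100,170),X(296,20)),("scene",(0,100,8),X(112,463)),
 ("top",(35,100,170),T(502,30)),]
br=[("scene",(-5,25,76),X(206,238)),("scene",(-5,-25,76),X(271,192)),("scene",(-5,25,0),X(221,350)),("scene",(-95,6,0),X(372,385)),("scene",(-89,0,54),X(370,296)),
 ("top",(-5,25,76),T(607,153)),("top",(-5,-25,76),T(682,165)),("top",(-89,0,54),T(622,292))]
def place(p,m): # p: x,y,z(mm of point 0,0,72 in stand),yaw,tilt deg
    Rn=R.from_euler('ZYX',[p[3],p[4],0],degrees=True)
    q=Rn.apply(np.array(m)-[0,0,72.])+p[:3]
    return S+R.from_euler('z',SY).apply(q/1000)
def res(p): return np.concatenate([proj(n,place(p,m)[None])[0]-u for n,m,u in br])
if __name__=="__main__":
    r=least_squares(res,[-2.,0,0+112,0,7],loss='soft_l1');print("x,y,z,yaw,tilt",r.x);print(r.fun.reshape(-1,2))
    print("stand res",[ (proj(n,world([*S[:2],SY],[m]))[0]-u).tolist() for n,m,u in stand])
    p=np.array([-2.5,0,112,0,7.])
    c=place(p,[-58,0,40]);print("contact",c, "fit", place(r.x,[-58,0,40]))
    Rd=R.from_euler('z',SY)*R.from_matrix([[0,0,1],[0,1,0],[-1,0,0]]) # x down,y=y
    Rd=R.from_euler('z',SY)*R.from_matrix(np.column_stack([[0,0,-1],[0,1,0],[1,0,0]]))
    print("det",np.linalg.det(Rd.as_matrix()))
    for h in(.08,.05,.035,.028): print(h,*[x.tolist() for x in row(c+[0,0,h],Rd)])
E
python3 press.py
```

```text
x,y,z,yaw,tilt [ -9.4646   2.3986 117.2306   0.5584   2.5451]
[[ 0.8053 -0.8909]
 [ 0.2258 -0.7139]
 [ 0.5508  0.2273]
 [ 1.5164  2.0801]
 [ 0.4217  1.0916]
 [-0.4549 -1.3787]
 [-0.4442 -1.3714]
 [-0.0426 -2.207 ]]
stand res [[-0.593143468878452, -1.2482323465917204], [-1.2067855648028853, -0.10661653037054464], [0.44463393607867374, -1.2301161871047555], [-1.2184104983337534, -0.0688297166376941], [-0.09670111029271311, -0.3435383548726918], [2.135127831165562, 0.5838234477113105]]
contact [0.5995 0.0276 0.0873] fit [0.595  0.0303 0.0878]
det 0.9999999999999998
0.08 [0.1357, -0.0088, -0.0483] [0.0174, 0.0996, -0.0001]
0.05 [0.1357, -0.0088, -0.0783] [0.0174, 0.0996, -0.0001]
0.035 [0.1357, -0.0088, -0.0933] [0.0174, 0.0996, -0.0001]
0.028 [0.1357, -0.0088, -0.1003] [0.0174, 0.0996, -0.0001]
```

```bash
cat > rel.py <<'E'
from press import *
import io,contextlib
with contextlib.redirect_stdout(io.StringIO()):
    src=open("fit0.py").read().split("for o,p0")[0]; ns={}; exec(src,ns)
st=ns["st"]
def rs(q): # stand x,y,yaw ; scene shift, top shift ; bracket y,yaw,tilt
    sh={"scene":q[3:5],"top":q[5:7]}; Rz=R.from_euler('z',q[2])
    a=[proj(n,world(q[:3],[m]))[0]+sh[n]-u for n,m,u in st]
    for n,m,u in br:
        Rn=R.from_euler('ZYX',[q[8],q[9],0],degrees=True);v=Rn.apply(np.array(m)-[0,0,72.])+[-2.5,q[7],112.5]
        a.append(proj(n,(Rz.apply(v/1000)+[q[0],q[1],0])[None])[0]+sh[n]-u)
    return np.concatenate([np.concatenate(a),q[3:7]*.5])
r=least_squares(rs,[.662,.016,-.18,0,0,0,0,0,0,7],loss='soft_l1',x_scale=[.001,.001,.01,1,1,1,1,1,1,1])
J=np.linalg.inv(r.jac.T@r.jac);print(r.x,"\nsd",np.sqrt(np.diag(J)));print(r.fun[:-4].reshape(-1,2).round(1).tolist())
E
python3 rel.py
```

```text
[ 0.6603  0.0185 -0.1806  0.4079 -0.6276  0.2538 -0.6592 -0.3824  0.4244
  3.7411] 
sd [0.0036 0.0035 0.0103 1.5318 1.0689 1.5332 1.572  1.6846 1.817  1.8674]
[[0.9, -1.0], [-0.1, -1.1], [-0.4, 0.4], [-0.5, -0.0], [0.4, 0.5], [0.0, -0.1], [1.2, 1.5], [-2.1, 1.1], [-0.5, 0.7], [-0.7, 2.2], [-0.1, -0.7], [-0.7, -0.5], [0.3, 0.5], [0.9, 1.7], [-0.6, 0.6], [0.4, -3.5], [0.2, -3.4], [0.7, -4.5]]
```

In-image y offset is about -0.4 mm and yaw about 0.4°, within tolerance for the latch. Moving shut fingers above the arm.

>>> play_rows([
  {"delta_pos":[0.035,-0.002,0],"delta_rot":[0.004,0.025,0],"claw":0},
  {"delta_pos":[0.07,-0.004,0],"delta_rot":[0.009,0.05,0],"claw":0},
  {"delta_pos":[0.105,-0.006,-0.01],"delta_rot":[0.013,0.075,0],"claw":0},
  {"delta_pos":[0.134,-0.008,-0.03],"delta_rot":[0.0174,0.0996,0],"claw":0},
  {"delta_pos":[0.134,-0.008,-0.055],"delta_rot":[0.0174,0.0996,0],"claw":0},
  {"delta_pos":[0.134,-0.008,-0.075],"delta_rot":[0.0174,0.0996,0],"claw":0},
  {"delta_pos":[0.134,-0.008,-0.09],"delta_rot":[0.0174,0.0996,0],"claw":0},
  {"delta_pos":[0.134,-0.008,-0.093],"delta_rot":[0.0174,0.0996,0],"claw":0},
  {"delta_pos":[0.134,-0.008,-0.093],"delta_rot":[0.0174,0.0996,0],"claw":0},
  {"delta_pos":[0.134,-0.008,-0.093],"delta_rot":[0.0174,0.0996,0],"claw":0},
])

```text
time: 11.05
eef_pos: [0.5985, 0.0284, 0.1225]
tcp_rot: [0.064, 0.704, -0.064, 0.704]
contact_force: [-0.8, 0.3, 0.6]
opening: -0.001
```

>>> play_rows([
  {"delta_pos":[0,0,-0.002],"delta_rot":[0,0,0],"claw":0},
  {"delta_pos":[0,0,-0.004],"delta_rot":[0,0,0],"claw":0},
  {"delta_pos":[0,0,-0.006],"delta_rot":[0,0,0],"claw":0},
  {"delta_pos":[0,0,-0.008],"delta_rot":[0,0,0],"claw":0},
  {"delta_pos":[0,0,-0.008],"delta_rot":[0,0,0],"claw":0},
  {"delta_pos":[0,0,-0.008],"delta_rot":[0,0,0],"claw":0},
])

```text
time: 11.55
eef_pos: [0.5984, 0.0284, 0.1146]
tcp_rot: [0.064, 0.704, -0.064, 0.704]
contact_force: [1.0, -0.7, -0.5]
opening: -0.002
```

>>> play_rows([
  {"delta_pos":[0,0,-0.001],"delta_rot":[0,0,0],"claw":0},
  {"delta_pos":[0,0,-0.002],"delta_rot":[0,0,0],"claw":0},
  {"delta_pos":[0,0,-0.003],"delta_rot":[0,0,0],"claw":0},
  {"delta_pos":[0,0,-0.003],"delta_rot":[0,0,0],"claw":0},
  {"delta_pos":[0,0,-0.003],"delta_rot":[0,0,0],"claw":0},
])

```text
time: 11.97
eef_pos: [0.5986, 0.0284, 0.1121]
tcp_rot: [0.064, 0.704, -0.064, 0.704]
contact_force: [-0.6, -0.5, 2.3]
opening: 0.003
```

>>> play_rows([
  {"delta_pos":[0,0,-0.001],"delta_rot":[0,0,0],"claw":0},
  {"delta_pos":[0,0,-0.002],"delta_rot":[0,0,0],"claw":0},
  {"delta_pos":[0,0,-0.002],"delta_rot":[0,0,0],"claw":0},
  {"delta_pos":[0,0,-0.002],"delta_rot":[0,0,0],"claw":0},
])

```text
time: 12.3
eef_pos: [0.5993, 0.0283, 0.1109]
tcp_rot: [0.064, 0.703, -0.064, 0.705]
contact_force: [0.1, 1.2, 5.1]
opening: 0.001
```

>>> play_rows([
  {"delta_pos":[0,0,-0.0015],"delta_rot":[0,0,0],"claw":0},
  {"delta_pos":[0,0,-0.003],"delta_rot":[0,0,0],"claw":0},
  {"delta_pos":[0,0,-0.003],"delta_rot":[0,0,0],"claw":0},
  {"delta_pos":[0,0,-0.003],"delta_rot":[0,0,0],"claw":0},
])

```text
time: 12.63
eef_pos: [0.6004, 0.0281, 0.1093]
tcp_rot: [0.064, 0.702, -0.064, 0.706]
contact_force: [0.2, -0.7, 6.2]
opening: 0.003
```

>>> play_rows([
  {"delta_pos":[0,0,-0.001],"delta_rot":[0,0,0],"claw":0},
  {"delta_pos":[0,0,-0.0025],"delta_rot":[0,0,0],"claw":0},
  {"delta_pos":[0,0,-0.0025],"delta_rot":[0,0,0],"claw":0},
  {"delta_pos":[0,0,-0.0025],"delta_rot":[0,0,0],"claw":0},
])

```text
time: 12.97
eef_pos: [0.6012, 0.0279, 0.108]
tcp_rot: [0.064, 0.702, -0.064, 0.707]
contact_force: [-0.9, 0.3, 7.2]
opening: 0.003
```

>>> play_rows([
  {"delta_pos":[0,0,-0.0015],"delta_rot":[0,0,0],"claw":0},
  {"delta_pos":[-0.001,0,-0.003],"delta_rot":[0,0.001,0],"claw":0},
  {"delta_pos":[-0.001,0,-0.0035],"delta_rot":[0,0.002,0],"claw":0},
  {"delta_pos":[-0.001,0,-0.0035],"delta_rot":[0,0.002,0],"claw":0},
])

```text
time: 13.3
eef_pos: [0.6021, 0.0278, 0.1067]
tcp_rot: [0.063, 0.702, -0.064, 0.706]
contact_force: [0.5, 0.5, 8.7]
opening: 0.002
```

>>> play_rows([
  {"delta_pos":[0,0,-0.0015],"delta_rot":[0,0,0],"claw":0},
  {"delta_pos":[-0.001,0,-0.003],"delta_rot":[0,0.001,0],"claw":0},
  {"delta_pos":[-0.001,0,-0.0035],"delta_rot":[0,0.002,0],"claw":0},
  {"delta_pos":[-0.001,0,-0.0035],"delta_rot":[0,0.002,0],"claw":0},
])

```text
time: 13.63
eef_pos: [0.603, 0.0276, 0.1056]
tcp_rot: [0.063, 0.703, -0.064, 0.706]
contact_force: [0.2, 0.7, 9.5]
opening: 0.001
```

>>> play_rows([
  {"delta_pos":[0,0,-0.002],"delta_rot":[0,0,0],"claw":0},
  {"delta_pos":[-0.001,0,-0.004],"delta_rot":[0,0.001,0],"claw":0},
  {"delta_pos":[-0.001,0,-0.005],"delta_rot":[0,0.002,0],"claw":0},
  {"delta_pos":[-0.001,0,-0.005],"delta_rot":[0,0.002,0],"claw":0},
])

```text
time: 13.97
eef_pos: [0.6044, 0.0274, 0.104]
tcp_rot: [0.063, 0.703, -0.065, 0.705]
contact_force: [-1.4, -0.0, 13.5]
opening: -0.0
```

>>> play_rows([
  {"delta_pos":[0,0,-0.002],"delta_rot":[0,0,0],"claw":0},
  {"delta_pos":[-0.001,0,-0.004],"delta_rot":[0,0.001,0],"claw":0},
  {"delta_pos":[-0.001,0,-0.0055],"delta_rot":[0,0.002,0],"claw":0},
  {"delta_pos":[-0.001,0,-0.0055],"delta_rot":[0,0.002,0],"claw":0},
])

```text
time: 14.3
eef_pos: [0.606, 0.0272, 0.1025]
tcp_rot: [0.063, 0.703, -0.065, 0.705]
contact_force: [-2.0, -0.1, 14.3]
opening: -0.004
```

>>> play_rows([
  {"delta_pos":[-0.001,0,-0.002],"delta_rot":[0,0,0],"claw":0},
  {"delta_pos":[-0.002,0,-0.004],"delta_rot":[0,0.001,0],"claw":0},
  {"delta_pos":[-0.002,0,-0.0055],"delta_rot":[0,0.001,0],"claw":0},
  {"delta_pos":[-0.002,0,-0.0055],"delta_rot":[0,0.001,0],"claw":0},
])

```text
time: 14.63
eef_pos: [0.6063, 0.0271, 0.102]
tcp_rot: [0.063, 0.703, -0.065, 0.706]
contact_force: [-6.0, 0.3, 20.8]
opening: 0.004
```

>>> play_rows([
  {"delta_pos":[0,0,-0.003],"delta_rot":[0,0,0],"claw":0},
  {"delta_pos":[0,0,-0.005],"delta_rot":[0,0,0],"claw":0},
  {"delta_pos":[0,0,-0.005],"delta_rot":[0,0,0],"claw":0},
  {"delta_pos":[0,0,-0.005],"delta_rot":[0,0,0],"claw":0},
])

```text
time: 14.97
eef_pos: [0.6065, 0.0271, 0.102]
tcp_rot: [0.062, 0.703, -0.065, 0.705]
contact_force: [-11.7, 1.2, 24.7]
opening: -0.002
```

>>> play_rows([
  {"delta_pos":[0,0,0],"delta_rot":[0,0,0],"claw":0},
  {"delta_pos":[-0.001,0,0.002],"delta_rot":[0,0,0],"claw":0},
  {"delta_pos":[-0.002,0,0.004],"delta_rot":[0,0,0],"claw":0},
  {"delta_pos":[-0.002,0,0.006],"delta_rot":[0,0,0],"claw":0},
  {"delta_pos":[-0.002,0,0.006],"delta_rot":[0,0,0],"claw":0},
  {"delta_pos":[-0.002,0,0.006],"delta_rot":[0,0,0],"claw":0},
])

```text
time: 15.47
eef_pos: [0.6039, 0.0272, 0.107]
tcp_rot: [0.062, 0.704, -0.065, 0.704]
contact_force: [0.1, -0.5, -0.2]
opening: 0.0
```

No contact force at a height where the unlatched bracket pushed back with 9 N, so it has probably latched. Backing off to look.

>>> play_rows([
  {"delta_pos":[0,0,0.02],"delta_rot":[0,0,0],"claw":0},
  {"delta_pos":[-0.01,0,0.05],"delta_rot":[0,0,0],"claw":0},
  {"delta_pos":[-0.03,0,0.08],"delta_rot":[0,0,0],"claw":0},
  {"delta_pos":[-0.06,0,0.1],"delta_rot":[0,0,0],"claw":0},
  {"delta_pos":[-0.09,0,0.11],"delta_rot":[0,0,0],"claw":0},
  {"delta_pos":[-0.12,0,0.11],"delta_rot":[0,0,0],"claw":0},
  {"delta_pos":[-0.15,0,0.11],"delta_rot":[0,0,0],"claw":0},
  {"delta_pos":[-0.15,0,0.11],"delta_rot":[0,0,0],"claw":0},
  {"delta_pos":[-0.15,0,0.11],"delta_rot":[0,0,0],"claw":0},
])

```text
time: 16.22
eef_pos: [0.4526, 0.0273, 0.2162]
tcp_rot: [0.062, 0.704, -0.065, 0.704]
contact_force: [0.2, -0.9, 0.1]
opening: -0.001
```

```bash
python3 - <<'E'
from ins import *
import cv2
A=ctrl.read_camera("scene");B=ctrl.read_camera("top");cv2.imwrite("pics/s6.png",A);cv2.imwrite("pics/t6.png",B)
f=lambda r,k:cv2.resize(r,None,fx=k,fy=k,interpolation=cv2.INTER_CUBIC)
x=f(A[105:235,195:310],4);y=f(B[105:225,255:375],3.2)
im=np.zeros((600,850,3),np.uint8);im[:x.shape[0],:x.shape[1]]=x;im[:y.shape[0],462:462+y.shape[1]]=y
cv2.imwrite("pics/p6.png",im[:540,:800]);print(ctrl.get_state()["time"])
for th,y in((0,0),(7,0)):
    P=S+R.from_euler('z',SY).apply((R.from_euler('y',th,degrees=True).apply(np.array([[-5,25,0],[-95,6,0],[-89,0,54],[-5,25,76]])-[0,0,72.])+[-2.5,y,112])/1000)
    print(th,((proj("scene",P)-[195,105]+.5)*4-.5).tolist(),((proj("top",P)-[255,105]+.5)*3.2-.5+[462,0]).tolist())
E
```

```text
16.3167
0 [[212.25714870503134, 348.9835657758015], [364.52890209491534, 397.6691991042517], [361.6955770173013, 307.33625964055307], [202.75879462752607, 235.89300486617083]] [[602.4446830282293, 170.8925152342996], [608.7232455376583, 296.5562218439604], [624.7618127611937, 276.505225390888], [610.1450695534362, 141.30765919408734]]
7 [[224.22292677194912, 353.70272326004056], [376.6146998194629, 386.5103497171191], [363.8988915174284, 291.4832947409326], [201.92182105946154, 234.6135459263212]] [[600.6298016612549, 182.11261338982897], [608.1542663869243, 304.9955505777461], [625.806251201737, 275.8460273155759], [610.3339604828503, 140.30445554506514]]
```

View pics/p6.png

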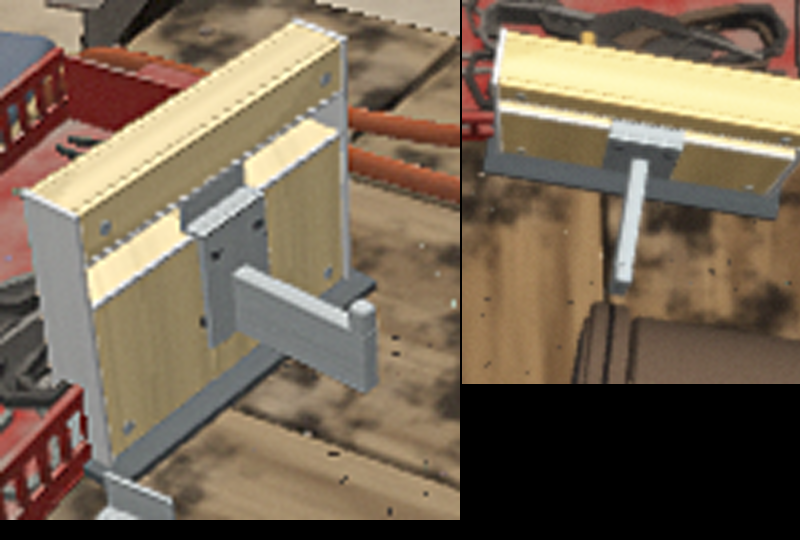

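Picture: the plate is now upright (left edge crop (199,236)→(211,346)) and the arm has dropped about 5–6° from before and stays there, so it looks latched. To confirm height and level, I'll probe the nose top (at home: TCP z ≈ 0.119) and the arm top (0.105) lightly.

>>> play_rows([
  {"delta_pos":[0.03,0.001,0],"delta_rot":[0,0,0],"claw":0},
  {"delta_pos":[0.06,0.002,-0.01],"delta_rot":[0,0,0],"claw":0},
  {"delta_pos":[0.09,0.004,-0.03],"delta_rot":[0,0,0],"claw":0},
  {"delta_pos":[0.12,0.005,-0.055],"delta_rot":[0,0,0],"claw":0},
  {"delta_pos":[0.12,0.005,-0.075],"delta_rot":[0,0,0],"claw":0},
  {"delta_pos":[0.12,0.005,-0.09],"delta_rot":[0,0,0],"claw":0},
  {"delta_pos":[0.12,0.005,-0.09],"delta_rot":[0,0,0],"claw":0},
  {"delta_pos":[0.12,0.005,-0.09],"delta_rot":[0,0,0],"claw":0},
])

```text
time: 16.98
eef_pos: [0.5748, 0.032, 0.1255]
tcp_rot: [0.062, 0.705, -0.065, 0.704]
contact_force: [-0.9, -0.5, 0.4]
opening: 0.001
```

>>> play_rows([
  {"delta_pos":[0,0,-0.002],"delta_rot":[0,0,0],"claw":0},
  {"delta_pos":[0,0,-0.004],"delta_rot":[0,0,0],"claw":0},
  {"delta_pos":[0,0,-0.0045],"delta_rot":[0,0,0],"claw":0},
  {"delta_pos":[0,0,-0.0045],"delta_rot":[0,0,0],"claw":0},
  {"delta_pos":[0,0,-0.0045],"delta_rot":[0,0,0],"claw":0},
])

```text
time: 17.4
eef_pos: [0.5751, 0.0319, 0.1219]
tcp_rot: [0.062, 0.704, -0.065, 0.704]
contact_force: [0.0, 0.6, 0.3]
opening: 0.001
```

>>> play_rows([
  {"delta_pos":[0,0,-0.0008],"delta_rot":[0,0,0],"claw":0},
  {"delta_pos":[0,0,-0.0016],"delta_rot":[0,0,0],"claw":0},
  {"delta_pos":[0,0,-0.0016],"delta_rot":[0,0,0],"claw":0},
  {"delta_pos":[0,0,-0.0016],"delta_rot":[0,0,0],"claw":0},
])

```text
time: 17.73
eef_pos: [0.5751, 0.032, 0.1203]
tcp_rot: [0.062, 0.704, -0.065, 0.704]
contact_force: [0.7, -1.0, 0.7]
opening: -0.0
```

>>> play_rows([
  {"delta_pos":[0,0,-0.0006],"delta_rot":[0,0,0],"claw":0},
  {"delta_pos":[0,0,-0.0012],"delta_rot":[0,0,0],"claw":0},
  {"delta_pos":[0,0,-0.0012],"delta_rot":[0,0,0],"claw":0},
  {"delta_pos":[0,0,-0.0012],"delta_rot":[0,0,0],"claw":0},
])

```text
time: 18.07
eef_pos: [0.5751, 0.032, 0.1192]
tcp_rot: [0.062, 0.704, -0.065, 0.704]
contact_force: [-0.3, 0.3, 0.6]
opening: 0.001
```

>>> play_rows([
  {"delta_pos":[0,0,-0.0006],"delta_rot":[0,0,0],"claw":0},
  {"delta_pos":[0,0,-0.0012],"delta_rot":[0,0,0],"claw":0},
  {"delta_pos":[0,0,-0.0012],"delta_rot":[0,0,0],"claw":0},
  {"delta_pos":[0,0,-0.0012],"delta_rot":[0,0,0],"claw":0},
])

```text
time: 18.4
eef_pos: [0.5754, 0.0319, 0.1186]
tcp_rot: [0.062, 0.704, -0.065, 0.705]
contact_force: [-1.7, -0.2, 4.1]
opening: 0.001
```

>>> play_rows([
  {"delta_pos":[0,0,-0.0006],"delta_rot":[0,0,0],"claw":0},
  {"delta_pos":[0,0,-0.0012],"delta_rot":[0,0,0],"claw":0},
  {"delta_pos":[0,0,-0.0012],"delta_rot":[0,0,0],"claw":0},
  {"delta_pos":[0,0,-0.0012],"delta_rot":[0,0,0],"claw":0},
])

```text
time: 18.73
eef_pos: [0.5756, 0.0319, 0.118]
tcp_rot: [0.062, 0.704, -0.065, 0.705]
contact_force: [-1.5, 1.3, 6.2]
opening: -0.002
```

The nose top makes contact at TCP z ≈ 0.119, exactly the home height, and it feels stiff. Retracting clear and handing in.

>>> play_rows([
  {"delta_pos":[0,0,0.02],"delta_rot":[0,0,0],"claw":0},
  {"delta_pos":[0,0,0.05],"delta_rot":[0,0,0],"claw":0},
  {"delta_pos":[-0.03,0,0.08],"delta_rot":[0,0,0],"claw":0},
  {"delta_pos":[-0.06,0,0.1],"delta_rot":[0,0,0],"claw":0},
  {"delta_pos":[-0.09,0,0.12],"delta_rot":[0,0,0],"claw":0},
  {"delta_pos":[-0.12,0,0.13],"delta_rot":[0,0,0],"claw":0},
  {"delta_pos":[-0.12,0,0.13],"delta_rot":[0,0,0],"claw":0},
  {"delta_pos":[-0.12,0,0.13],"delta_rot":[0,0,0],"claw":0},
  {"delta_pos":[-0.12,0,0.13],"delta_rot":[0,0,0],"claw":0},
])

```text
time: 19.48
eef_pos: [0.4558, 0.0319, 0.2475]
tcp_rot: [0.062, 0.704, -0.065, 0.705]
contact_force: [0.3, -0.1, -0.3]
opening: -0.002
```

```bash
python3 - <<'E'
from plant import ctrl
import cv2,numpy as np
A=ctrl.read_camera("scene");B=cv2.imread("pics/s6.png")
d=cv2.absdiff(A,B)[140:205,240:292].max(2);print("changed px on bracket vs s6:",int((d>40).sum()),d.size)
C=cv2.imread("pics/scene0.png")
for n,(x,y,w,h) in dict(tape=(345,168,32,28),wax=(235,318,47,42),match=(170,290,32,32)).items():print(n,int((cv2.absdiff(A,C)[y:y+h,x:x+w].max(2)>50).sum()))
s=ctrl.get_state();print(s["time"],s["contact_force"],s["eef_pos"]);print(ctrl.sign_off())
E
```

```text
changed px on bracket vs s6: 63 3380
tape 0
wax 0
match 0
19.5333 [-0.80142624  0.27448633 -0.11527349] [0.45595025 0.0318158  0.24713031]
the job is handed in; nothing more can be done
None
```

I hung the larger bracket on the stand, and by my checks it is latched, level and let go. I handed the job in at 19.5 s; it reports no verdict.

- **How it went:** I gripped it by the arm and brought the lip into the groove at 35° with no contact force. I then lowered the front until it rested about 7° up, and let go. With the fingers shut I pressed the arm down slowly, peaking at a reading of about 25 N down and 12 N sideways, until it stopped about 3° below level.
- **Latch:** Backing off, there was no force at a height where the unlatched bracket had pushed back with about 9 N. It stayed down.
- **Level:** A light probe met the top of the nose at about 94 mm above the table, the height for hanging home. It held firm under the probe.
- **Bystanders:** The tape roll, wax block and matchbox showed no pixel change from the start. The arm is clear and touches nothing.

**Weaker or disagreeing checks:**
- **Camera estimate:** Absolute camera positions were only good to 2–3 mm, and in the last picture they suggested about 1.5° front up and 2 mm high. I trusted the probe instead.
- **Sideways and square:** These come only from a fit before pressing, about −0.4 mm and 0.4° (the fit's own spread was nearly 2 mm and 2°).
- **After the probe:** 63 of 3380 pixels around the bracket differed from the picture taken before it. I did not look into why.

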